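# Square a heatsink into the corner of a screw-down jig

## Robot

A 7-joint arm with a two-finger parallel gripper is mounted at the origin on the work surface. World frame = base frame: x ahead of the robot, y to its left, z up, the work surface at z = 0. Lengths are in m, angles in rad, forces in N, time in s.
With the tool pointing down it reaches from about 0.4 to 0.85 m from the base axis. Payload 4.5 kg.
Tool frame: the origin (TCP) lies at the very end of the fingers, on their centre line; the grasp point (between the pads) lies 19 mm behind it; z points along the fingers, y is the line along which they close (so a half turn about z gives the same grasp; the last joint's range is limited). The gripper opens to 88 mm and grips with 3 to 60 N. Pads are 18 mm wide; open, the fingers measure 123 mm over their backs; the gripper's body (75 mm by 187 mm) begins 45 mm behind the grasp point.
Start: joints at [-1.258, 0.689, -0.195, 1.565, 0.157, 0.902, -0.215], TCP at [0.172, 0.601, 0.239] pointing down, gripper open.
Joint ranges: [-3.01, 3.01], [-0.46, 2.08], [-1.47, 1.51], [0.13, 2.56], [-1, 4.14], [0.04, 2.09], [-2.66, 2.66]. Speed limits (rad/s): [2.57, 2.57, 3.14, 3.14, 3.14, 3.14, 3.14].

## Interface

Orientations are given as a unit quaternion [x, y, z, w].
In Python, from plant import r gives the robot as it stands. The module is installed in compiled form; this text tells all that it offers.
- The arm moves only by the tool step_arm, never from a script. Its argument "increments" is a list of rows, each a list of 2 entries, a list of its own where there are three numbers: the shift along the world's x, y, z in cm, then the turn, a rotation vector about the world's x, y, z in degrees. A call has exactly 10 rows; each row shifts and turns the commanded pose from where the row before left it; what a row does not reach is not made up. A row lasts 1/10 s, in which the tool goes at most 50 mm and 8.59 degrees, less where a joint would pass 70% of its speed; a pose out of reach is approached as far as the arm can. A call is refused whole if a number of a shift passes 5 or a number of a turn 8.59, either way. A call with a gripper value outside its range is refused whole. "fingers" is the opening, from 0 (shut) to 1 (fully open), set as the call begins (left out, the last holds). The fingers move at their own pace and stop on an object; "grip_force" is the grip in N (left out, the last holds). Time passes only in rows, so rows that do not move let the fingers close, or fill a call up. It gives the time, the measured TCP pose, the force, the opening and the grip force at its end, in the units of the state.
- r.get_state(): the state, without advancing time (a new reading comes with each control period).
- r.snapshot(name): name is "scene" or "top" or "wrist"; returns (picture, depth): 480x640x3 uint8, red, green, blue; 480x640 float32, m along the optical axis (not along the pixel's ray), 0 where there is no reading.
- r.calibration(name): a dict with "fov_y" (degrees; the focal length in pixels is half the picture's height over the tangent of half this angle, whatever the lens; pixels are square), "cx", "cy" (the principal point, pixels), "k1" (the pictures are not rectified: a ray, as slopes to the right and down, at radius r is drawn at 1 + k1 r^2 times it, then the intrinsics apply), "R" (3x3) and "t" (3): a world point X has camera coordinates R X + t. Camera axes: x right, y down, z forward; pixel columns grow to the right and rows downward; lengths in m; the calibration is good to about 2 mm. A picture is of the moment at which its call begins: read the wrist's pose just before it. calibration takes no time and is no camera call; for the wrist camera it gives the pose at the moment of the call.
- r.finish_job(): hands the job in; it is judged then, once.
The state is a dict: "clock": time; "q": joint angles; "qd": joint speeds; "joint_torque": joint torques, N m; "tool_pos": TCP position; "eef_rot": TCP orientation; "contact_force": force on the tool from outside, world axes, zero at the start; "moment": the same for the moment, N m; "opening": opening from 0.0 (shut) to 1.0 (fully open); "finger_force": force on a finger pad.
Only numpy, scipy, OpenCV 4.12 (cv2) and the standard library are available. Lean on these libraries where they do the work, as an engineer would, in place of code of your own. Each camera call takes 0.05 s, during which the arm holds its last target. There are 200 camera calls.

## Task

Something has been left standing in the corner of the assembly jig: take the little screw jar out of there and stand it upright in the red parts tray. Then put the finned heatsink flat on the jig, its long side along the long blue fence, and press it into the corner so that it bears against both fences at once. Finish while still holding it pressed there, firmly enough that I could drive the screws, and leave the other things on the bench where they are.

Things in the scene. Friction and masses are not known exactly. Their poses are not given: they have to be found in the camera images.
- jig: Assembly jig, fixed to the bench: plywood plate 200 x 180 x 12 mm (x, y, z) with two blue fences that stand on it along two adjoining edges, the long fence on its +y edge and the short fence on its +x edge. Origin at the centre of the plate's underside. The plate's top is 12 mm above the bench, the fences' tops 28 mm.
- jig_corner (a point): The inner corner of the jig where the two fences' inner faces meet, at the plate's top surface: 88 mm in x, 78 mm in y and 12 mm in z from the jig's origin. Axes as the jig's. The free area of the plate lies to -x and -y of it. The heatsink, flush in the corner, has its origin at (-50, -35, 0) mm from here, its x axis along the jig's x (either way round).
- long_fence: Long blue metal fence, a bar 172 mm along the jig's x, 12 mm thick, 16 mm high, fixed on the +y edge of the plate; its inner face looks to the jig's -y. Origin at the centre of its underside, 84 mm in y and 14 mm in x from the jig's origin. 10 to 20 N towards each fence is plenty.
- short_fence: Short blue metal fence, a bar 140 mm along the jig's y, 12 mm thick, 16 mm high, fixed on the +x edge of the plate; its inner face looks to the jig's -x. Origin at the centre of its underside, 94 mm in x and 8 mm in y from the jig's origin. Bearing down on the plate, or rubbing along one fence, adds friction that takes up part of a sideways push.
- heatsink: Black-anodised aluminium heatsink, about 0.36 kg, loose on the bench: base plate 100 x 70 x 10 mm (x, y, z) with a centred stack of five upright fins running along x. The stack is 70 mm long in x, 36 mm wide over its outer fins in y, and reaches from 10 to 58 mm above the underside; grip it across the 36 mm. Origin at the centre of its underside; it is the same either way round.
- jar: Closed white screw jar with an orange cap, 44 mm across, 60 mm high, about 0.12 kg, standing on the jig plate near the corner, where the heatsink has to go. Origin at the centre of its underside.
- tray: Red open parts tray, fixed to the bench, 150 x 150 x 24 mm outside, walls and floor about 4 mm thick. Origin at the centre of its underside.
- remote: Bystander: black remote control, 160 x 46 x 20 mm, lying flat. Origin at the centre of its underside.
- screwdriver: Bystander: yellow-handled screwdriver lying on the bench, about 200 mm long. Origin at the underside near its middle.
- mug: Bystander: blue mug, 80 mm across, 90 mm high. Origin at the centre of its underside.
- reel: Bystander: small green reel, 54 mm across, 38 mm high, standing on its flange. Origin at the centre of its underside.
- board: Bystander: green circuit board with parts, 100 x 70 x 26 mm. Origin at the centre of its underside.

How it is judged:
On the way, in this order (a step that is already met when the one before it is completed fails the run):
1. the jar stands upright in the red tray, let go (x of jar in the frame of tray between -0.06 and 0.06 m and y of jar in the frame of tray between -0.06 and 0.06 m and z of jar in the frame of tray below 0.012 m and angle between jar's own z axis and vertical below 0.2 rad and contact force between the fingers and jar below 0.1 N), for 0.2 s.
2. the heatsink sits flat in the corner and is pressed against both fences (x of heatsink in the frame of jig_corner between -0.054 and -0.046 m and y of heatsink in the frame of jig_corner between -0.039 and -0.031 m and z of heatsink in the frame of jig_corner between -0.003 and 0.003 m and angle between heatsink's own z axis and vertical below 0.06 rad and angle between the x axis of heatsink and the x axis of jig, either way round below 0.05 rad and contact force between heatsink and long_fence above 1.5 N and contact force between heatsink and short_fence above 1.5 N and contact force between the fingers and heatsink above 1.5 N), for 0.3 s.
At the end, for the whole second after the job is handed in: Fingers still press the heatsink: flat on the jig (3 mm, 0.06 rad), long side along the long fence (0.05 rad), within 4 mm of flush in x and y, over 1.5 N on each fence and from the fingers, at rest. The jar stands upright (0.2 rad) on the red tray's floor, let go (all of step 1 and all of step 2 and linear speed of heatsink below 0.01 m/s); the arm keeps its last pose, push and grip.
It fails at once if the remote is moved by more than 30 mm (distance of remote from where it was at the start of the episode above 0.03 m).
It fails at once if the screwdriver is moved by more than 30 mm (distance of screwdriver from where it was at the start of the episode above 0.03 m).
It fails at once if the mug is moved by more than 30 mm (distance of mug from where it was at the start of the episode above 0.03 m).
It fails at once if the reel is moved by more than 30 mm (distance of reel from where it was at the start of the episode above 0.03 m).
It fails at once if the board is moved by more than 30 mm (distance of board from where it was at the start of the episode above 0.03 m).
It also fails if it takes over 72 s, if anything falls off the work surface, if the arm or the gripper's body presses on something with over 40 N, if the wrist force passes 120 N, or if a joint passes its speed limit or range.

## Working session

There is one attempt and no reset: what is moved stays moved. The work goes in short steps, Python scripts to look and compute and a tool call to move; the robot and the scene stay as the last step left them, time stands still between calls to the robot, and variables do not carry over. Pictures are saved under pics/ and viewed, at most 10 in all, crops included, and the job is handed in when it is done.

Besides the shell and the picture viewer there is one more tool, called after "Emit:" as name([rows], argument=value, ...), one row to a line, values as JSON. step_arm: Moves the arm, as the interface text tells. Its arguments: {"type":"object","properties":{"increments":{"type":"array","items":{"type":"array"}},"fingers":{"type":"number"},"grip_force":{"type":"number"}},"required":["increments"]}

```bash
mkdir -p pics; cat > h.py <<'E'
import numpy as np, cv2
from plant import r
def K(name):
    c=r.calibration(name); f=240/np.tan(np.radians(c["fov_y"])/2)
    return c,f
def cloud(name,depth,c,f):
    v,u=np.mgrid[0:480,0:640].astype(float)
    P=np.stack([u,v],-1).reshape(-1,1,2)
    M=np.array([[f,0,c["cx"]],[0,f,c["cy"]],[0,0,1]])
    s=cv2.undistortPoints(P,M,np.array([c["k1"],0,0,0.])).reshape(480,640,2)
    X=np.dstack([s*depth[...,None],depth])
    return (X-np.array(c["t"]))@np.array(c["R"])
def snap(name,fn):
    c,f=K(name); im,d=r.snapshot(name)
    cv2.imwrite("pics/"+fn+".png",im[...,::-1]); W=cloud(name,d,c,f)
    W[d==0]=np.nan; np.savez("pics/"+fn,im=im,W=W); return im,W
E
python3 - <<'E'
from h import *
for n in("top","scene"):
    im,W=snap(n,n+"1"); c,f=K(n); print(n,-np.array(c["R"]).T@c["t"],np.array(c["R"])[2],c["k1"],f)
s=r.get_state(); print(s["tool_pos"],s["eef_rot"],s["opening"],s["clock"])
E
```

```text
top [0.39398037 0.0151433  1.25821368] [ 0.10350917  0.00129135 -0.99462766] -0.05955935259487442 530.4676174720124
scene [1.42058233 0.31161891 0.90417834] [-0.70387097 -0.24061377 -0.66833425] -0.21563542239761535 612.8804995528336
[0.17189268 0.60031824 0.23798484] [ 1.38901148e-01  9.90305901e-01 -8.31049212e-04 -5.67797347e-05] 1.0034359429510857 0.1
```

View pics/top1.png

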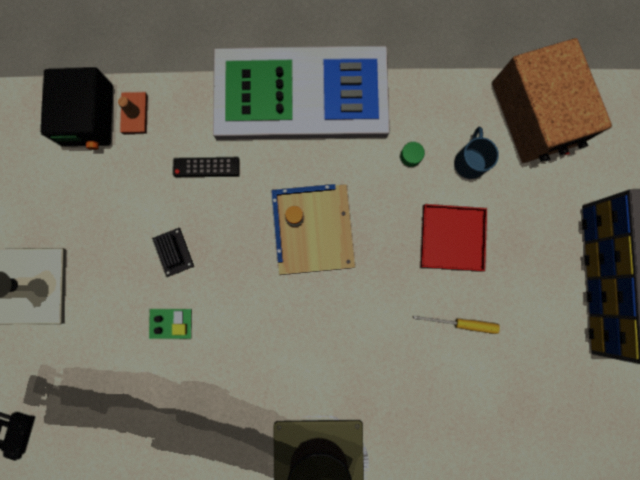

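View pics/scene1.png

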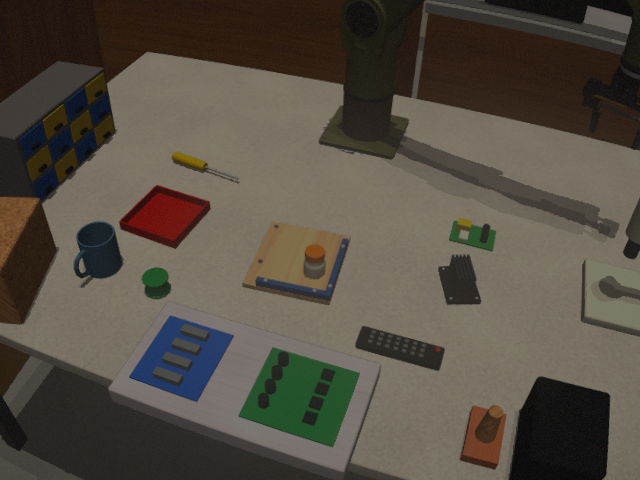

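The top view shows the jig around (315,230), with its fence corner at top left. The jar cap is at (294,215), the heatsink at (172,252), the tray at (454,237) and the board at (171,323). The scene view agrees: the long fence is on the +y side. Next I measure.

```bash
python3 - <<'E'
from h import *
d=np.load("pics/top1.npz"); im,W=d["im"],d["W"]
hsv=cv2.cvtColor(im,cv2.COLOR_RGB2HSV); H,S,V=[hsv[...,i].astype(int) for i in range(3)]
v,u=np.mgrid[0:480,0:640]
def box(a,b,c,e): return (u>=a)&(u<=b)&(v>=c)&(v<=e)
def rep(n,m):
    m=m&np.isfinite(W[...,0]); P=W[m]
    (c,s,a)=cv2.minAreaRect(P[:,:2].astype(np.float32)*1000)
    print(n,m.sum(),"rect",np.round(c,1),np.round(s,1),round(a,2),"zpct",np.round(np.percentile(P[:,2],[5,50,95])*1000,1),"mean",np.round(P.mean(0)*1000,1))
    return P
Z=W[...,2]
jb=box(262,362,178,282)
rep("plate+fence",jb&(Z>.006)&(Z<.035))
rep("blue",jb&(H>100)&(H<125)&(S>120)&(Z>.015))
rep("blueL",box(262,282,200,282)&(H>100)&(H<125)&(S>120)&(Z>.022))
rep("blueS",box(285,345,178,200)&(H>100)&(H<125)&(S>120)&(Z>.022))
rep("cap",jb&(Z>.05))
rep("tray",box(410,500,195,280)&(S>150)&(Z>.018)&((H<8)|(H>172)))
rep("trayfloor",box(430,480,215,260)&(S>150))
hb=box(145,200,220,285)
rep("hs all",hb&(Z>.006)); rep("hs base",hb&(Z>.006)&(Z<.016)); rep("fins",hb&(Z>.045))
cv2.imwrite("pics/crop1.png",cv2.resize(im[170:290,140:365,::-1],None,fx=3.5,fy=3.5,interpolation=cv2.INTER_CUBIC))
E
```

```text
plate+fence 6170 rect [546.5  10.9] [230.6 249.4] 88.61 zpct [ 8.3 12.6 28.6] mean [545.8   3.4  14.1]
blue 444 rect [560.2  20.7] [169.4 147.4] 4.72 zpct [23.6 28.2 32.2] mean [597.2  56.7  28.2]
blueL 190 rect [539.8  88.8] [140.    8.3] 4.86 zpct [24.3 28.3 32.3] mean [543.1  89.3  28.5]
blueS 191 rect [640.2  10.8] [ 11.3 114.4] 5.35 zpct [24.3 28.2 32.2] mean [639.5  14.7  28.2]
cap 249 rect [572.9  47.9] [36.7 38.8] 87.5 zpct [67.1 71.9 75.9] mean [572.8  47.8  71.6]
tray 402 rect [ 521.  -326.3] [150.5 148.5] 85.58 zpct [18.9 23.4 27.7] mean [ 514.9 -322.    23.3]
trayfloor 2336 rect [ 522.6 -334.7] [125.4 109.1] 88.94 zpct [-0.3  4.   7.9] mean [ 522.3 -333.8    4. ]
hs all 1258 rect [495.9 340. ] [154.3 131.4] 1.09 zpct [ 7.2 16.7 59.9] mean [495.  334.1  30.3]
hs base 624 rect [495.9 340. ] [154.3 131.4] 1.09 zpct [ 6.6 10.3 14.3] mean [494.1 331.5  10.4]
fins 470 rect [497.1 339.3] [71.  37.8] 21.36 zpct [46.6 56.6 61.4] mean [496.7 339.2  55.5]
```

View pics/crop1.png

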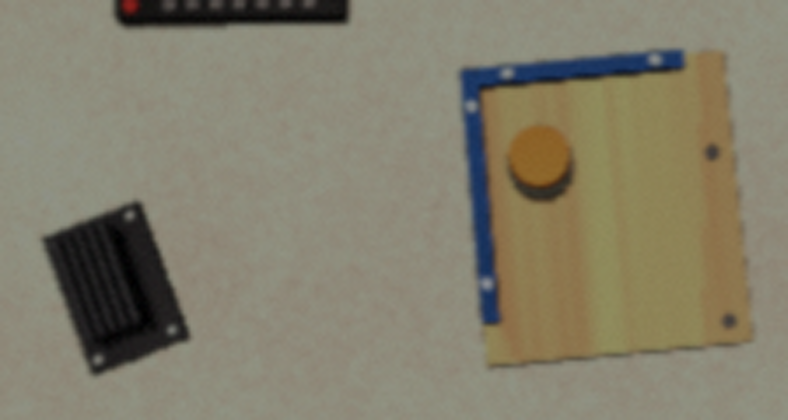

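The plate, fences, cap and tray all match their given sizes and heights. That gives jig yaw of about 4.75°, corner (629,91), heatsink target (582,52), jar (573,48), tray (521,-329), and heatsink (497,339) at yaw 21.4° (all mm). Moving to the jar now.

Emit:
step_arm([
  [[3,-4,0],[0,0,0]],
  [[3,-4,0],[0,0,0]],
  [[3,-4,0],[0,0,0]],
  [[3,-4,0],[0,0,0]],
  [[3,-4,0],[0,0,0]],
  [[3,-4,0],[0,0,0]],
  [[3,-4,0],[0,0,0]],
  [[3,-4,0],[0,0,0]],
  [[3,-4,0],[0,0,0]],
  [[3,-4,0],[0,0,0]],
], fingers=1)

```text
clock: 1.1
tool_pos: [0.4728, 0.199, 0.2386]
eef_rot: [0.139, 0.99, -0.0, -0.0]
contact_force: [1.6, 0.5, 0.3]
opening: 1.001
finger_force: 0.0
```

Emit:
step_arm([
  [[2,-3,0],[0,0,0]],
  [[2,-3,0],[0,0,0]],
  [[2,-3,0],[0,0,0]],
  [[2,-3,0],[0,0,0]],
  [[2.1,-3.2,0],[0,0,0]],
  [[0,0,-2],[0,0,0]],
  [[0,0,-2],[0,0,0]],
  [[0,0,-2],[0,0,0]],
  [[0,0,-1],[0,0,0]],
  [[0,0,0],[0,0,0]],
])

```text
clock: 2.1
tool_pos: [0.5719, 0.0487, 0.1673]
eef_rot: [0.139, 0.99, -0.0, -0.002]
contact_force: [-0.3, -0.3, -0.0]
opening: 0.997
finger_force: 0.0
```

```bash
python3 - <<'E'
from h import *
s=r.get_state(); print(s["tool_pos"],s["eef_rot"],s["contact_force"],s["clock"])
im,W=snap("wrist","w1")
hsv=cv2.cvtColor(im,cv2.COLOR_RGB2HSV); H,S=hsv[...,0].astype(int),hsv[...,1].astype(int)
Z=W[...,2]
def rep(n,m):
    P=W[m]; (c,sz,a)=cv2.minAreaRect(P[:,:2].astype(np.float32)*1000); print(n,m.sum(),np.round(c,1),np.round(sz,1),round(a,2),np.round(np.nanmedian(P[:,2])*1000,1))
rep("cap",(H<20)&(S>140)&(Z>.06)&(Z<.08))
b=(H>100)&(H<125)&(S>110)&(Z>.024)&(Z<.033)
rep("blue",b)
E
```

```text
[0.5718795  0.04872024 0.16734313] [ 1.38853963e-01  9.90311476e-01 -4.64649358e-04 -1.59441999e-03] [-0.34518845 -0.29008916 -0.03803368] 2.1
cap 2407 [573.5  49.2] [39.1 38.8] 6.86 72.7
blue 4781 [538.5 115.5] [153.6 394.7] 34.08 28.8
```

View pics/w1.png

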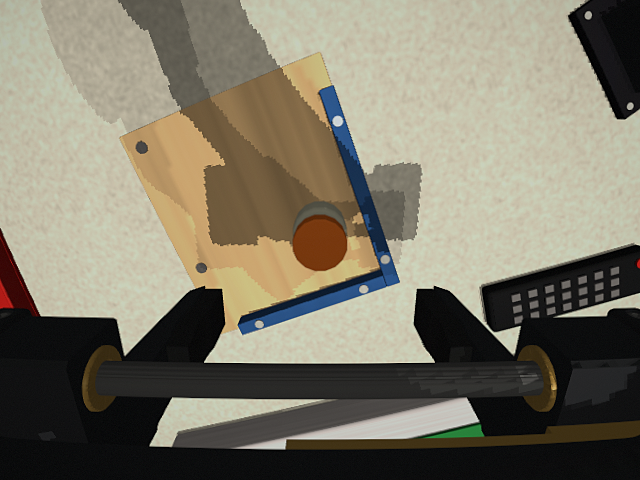

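The wrist view shows the cap at (320,242), measured at (573.5, 49.2) mm, which confirms the jar. Both fences are in view, with their corner near (388,275). I'll descend, grip and lift.

Emit:
step_arm([
  [[0,0,-2],[0,0,0]],
  [[0,0,-2],[0,0,0]],
  [[0,0,-2],[0,0,0]],
  [[0,0,-2],[0,0,0]],
  [[0,0,-2],[0,0,0]],
  [[0,0,-1.5],[0,0,0]],
  [[0,0,-1],[0,0,0]],
  [[0,0,-0.5],[0,0,0]],
  [[0,0,0],[0,0,0]],
  [[0,0,0],[0,0,0]],
])

```text
clock: 3.15
tool_pos: [0.5735, 0.049, 0.0393]
eef_rot: [0.139, 0.99, 0.0, 0.001]
contact_force: [-0.5, 0.7, 0.7]
opening: 1.001
finger_force: 0.0
```

Emit:
step_arm([
  [[0,0,0],[0,0,0]],
  [[0,0,0],[0,0,0]],
  [[0,0,0],[0,0,0]],
  [[0,0,0],[0,0,0]],
  [[0,0,0],[0,0,0]],
  [[0,0,0],[0,0,0]],
  [[0,0,0],[0,0,0]],
  [[0,0,0],[0,0,0]],
  [[0,0,0],[0,0,0]],
  [[0,0,0.2],[0,0,0]],
], fingers=0, grip_force=25)

```text
clock: 4.15
tool_pos: [0.5727, 0.0488, 0.0405]
eef_rot: [0.139, 0.99, -0.0, -0.0]
contact_force: [-0.6, 0.2, -1.8]
opening: 0.474
finger_force: 25.0
```

```bash
python3 - <<'E'
from h import *
d=np.load("pics/w1.npz"); im,W=d["im"],d["W"]
hsv=cv2.cvtColor(im,cv2.COLOR_RGB2HSV); H,S=hsv[...,0].astype(int),hsv[...,1].astype(int)
v,u=np.mgrid[0:480,0:640]
th=np.radians(4.75)
b=(H>100)&(H<125)&(S>110)&(u>232)&(u<402)&(v>82)&(v<338)&(W[...,2]>.026)&(W[...,2]<.032)
P=W[b][:,:2]*1000; (c,sz,a)=cv2.minAreaRect(P.astype(np.float32)); print(len(P),c,sz,a)
for it in range(2):
    R=np.array([[np.cos(th),-np.sin(th)],[np.sin(th),np.cos(th)]])
    L=(P-np.array([547.4,5.6]))@R
    l=L[(L[:,1]>76)&(L[:,0]<70)]; s=L[(L[:,0]>86)&(L[:,1]<60)]
    al=np.degrees(np.polyfit(l[:,0],l[:,1],1)[0]); as_=-np.degrees(np.polyfit(s[:,1],s[:,0],1)[0])
    print("th",np.degrees(th),"dl",al,"ds",as_,"long y pct",np.percentile(l[:,1],[3,50,97]),"short x",np.percentile(s[:,0],[3,50,97]))
    th+=np.radians(al)
E
```

```text
4638 (561.1533813476562, 21.058868408203125) (171.66900634765625, 151.35885620117188) 4.7236809730529785
th 4.75 dl -0.05471313345859482 ds 0.2162547561609602 long y pct [78.68071855 84.06845461 89.49173006] short x [88.12397367 93.16905951 99.53225253]
th 4.695286866541406 dl -0.00245002382622752 ds 0.26276654404715416 long y pct [78.68090748 84.0739053  89.48462851] short x [88.10161352 93.17837659 99.54070567]
```

Emit:
step_arm([
  [[0,0,2],[0,0,0]],
  [[0,0,2],[0,0,0]],
  [[0,0,2],[0,0,0]],
  [[0,0,1],[0,0,0]],
  [[-0.5,-3,0],[0,0,0]],
  [[-0.5,-4,0],[0,0,0]],
  [[-0.5,-4,0],[0,0,0]],
  [[-0.5,-4,0],[0,0,0]],
  [[-0.5,-4,0],[0,0,0]],
  [[-0.5,-4,0],[0,0,0]],
])

```text
clock: 5.15
tool_pos: [0.5423, -0.1827, 0.1104]
eef_rot: [0.139, 0.99, 0.0, -0.0]
contact_force: [0.3, -0.6, -1.1]
opening: 0.474
finger_force: 25.0
```

Emit:
step_arm([
  [[-0.5,-4,0],[0,0,0]],
  [[-0.5,-4,0],[0,0,0]],
  [[-0.5,-3.5,0],[0,0,0]],
  [[-0.5,-3,0],[0,0,0]],
  [[0,0,-2],[0,0,0]],
  [[0,0,-2],[0,0,0]],
  [[0,0,-2],[0,0,0]],
  [[0,0,-1],[0,0,0]],
  [[0,0,-0.5],[0,0,0]],
  [[0,0,0],[0,0,0]],
])

```text
clock: 6.15
tool_pos: [0.5228, -0.3259, 0.0353]
eef_rot: [0.139, 0.99, 0.0, -0.0]
contact_force: [0.2, -0.0, -0.5]
opening: 0.473
finger_force: 25.0
```

Lower the last few millimetres and feel for contact.

Emit:
step_arm([
  [[0,0,-0.1],[0,0,0]],
  [[0,0,-0.1],[0,0,0]],
  [[0,0,-0.1],[0,0,0]],
  [[0,0,-0.1],[0,0,0]],
  [[0,0,-0.05],[0,0,0]],
  [[0,0,0],[0,0,0]],
  [[0,0,0],[0,0,0]],
  [[0,0,0],[0,0,0]],
  [[0,0,0],[0,0,0]],
  [[0,0,0],[0,0,0]],
])

```text
clock: 7.15
tool_pos: [0.523, -0.3261, 0.0313]
eef_rot: [0.139, 0.99, 0.0, 0.0]
contact_force: [-1.1, -0.3, -0.6]
opening: 0.477
finger_force: 25.0
```

Emit:
step_arm([
  [[0,0,0],[0,0,0]],
  [[0,0,0],[0,0,0]],
  [[0,0,0],[0,0,0]],
  [[0,0,0],[0,0,0]],
  [[0,0,0],[0,0,0]],
  [[0,0,0],[0,0,0]],
  [[0,0,2],[0,0,0]],
  [[0,0,3],[0,0,0]],
  [[0,0,4],[0,0,0]],
  [[0,0,4],[0,0,0]],
], fingers=1)

```text
clock: 8.15
tool_pos: [0.5225, -0.3259, 0.1623]
eef_rot: [0.139, 0.99, 0.0, -0.001]
contact_force: [1.3, -0.5, -0.1]
opening: 0.997
finger_force: 0.0
```

```bash
python3 - <<'E'
from h import *
s=r.get_state(); print(s["tool_pos"],s["opening"])
im,W=snap("wrist","w2"); im,W=snap("top","top2")
hsv=cv2.cvtColor(im,cv2.COLOR_RGB2HSV); H,S=hsv[...,0].astype(int),hsv[...,1].astype(int)
E
```

```text
[ 0.52253345 -0.32585872  0.16227574] 0.997219832514887
```

View pics/w2.png

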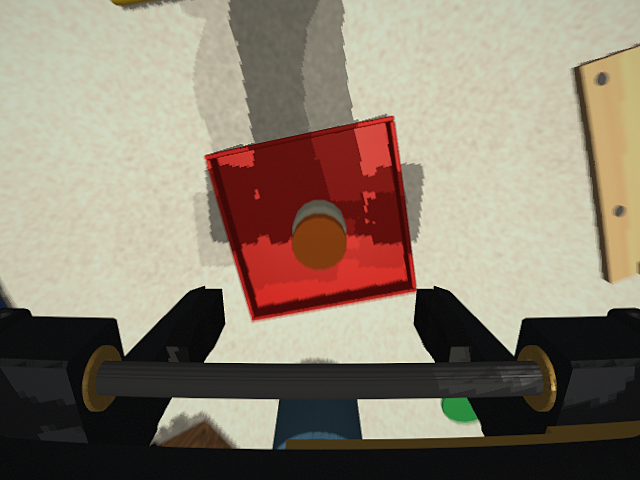

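The jar stands upright in the middle of the tray, cap at (320,242). Next is the heatsink.

Emit:
step_arm([
  [[-0.1,3,0.5],[0,0,3]],
  [[-0.1,4,0.5],[0,0,3]],
  [[-0.1,4,0.5],[0,0,3]],
  [[-0.1,4,0.5],[0,0,3]],
  [[-0.1,4,0],[0,0,3]],
  [[-0.1,4,0],[0,0,3]],
  [[-0.1,4,0],[0,0,3]],
  [[-0.1,4,0],[0,0,3]],
  [[-0.1,4,0],[0,0,3]],
  [[-0.1,4,0],[0,0,3]],
])

```text
clock: 9.25
tool_pos: [0.5124, 0.0653, 0.1807]
eef_rot: [-0.123, 0.992, -0.0, -0.0]
contact_force: [0.9, -0.1, -0.4]
opening: 0.999
finger_force: 0.0
```

Emit:
step_arm([
  [[-0.2,4,0],[0,0,2]],
  [[-0.2,4,0],[0,0,2]],
  [[-0.2,4,0],[0,0,2]],
  [[-0.2,4,0],[0,0,1.5]],
  [[-0.2,4,0],[0,0,0]],
  [[-0.2,4,0],[0,0,0]],
  [[-0.2,3.5,0],[0,0,0]],
  [[-0.2,0,0],[0,0,0]],
  [[0,0,0],[0,0,0]],
  [[0,0,0],[0,0,0]],
])

```text
clock: 10.25
tool_pos: [0.4972, 0.3368, 0.1806]
eef_rot: [-0.186, 0.983, -0.001, -0.0]
contact_force: [-0.7, 0.5, -0.9]
opening: 0.999
finger_force: 0.0
```

```bash
python3 - <<'E'
from h import *
from scipy.spatial.transform import Rotation as Ro
s=r.get_state(); print(s["tool_pos"],s["eef_rot"],s["clock"]); y=Ro.from_quat(s["eef_rot"]).as_matrix()[:,1]; print("tool y dir",np.degrees(np.arctan2(y[1],y[0])))
im,W=snap("wrist","w3"); X=W*1000
m=(np.abs(X[...,0]-497)<90)&(np.abs(X[...,1]-339)<90)
for n,lo,hi in(("fins",50,63),("base",6,16)):
    k=m&(X[...,2]>lo)&(X[...,2]<hi)&(im.max(2)<90); P=X[k]; print(n,k.sum(),cv2.minAreaRect(P[:,:2].astype(np.float32)),np.median(P[:,2]))
E
```

```text
[0.49724619 0.33681438 0.18059163] [-1.86007899e-01  9.82547471e-01 -1.13083957e-03 -4.99059105e-04] 10.25
tool y dir 111.43989987322573
fins 2266 ((497.4281005859375, 339.50445556640625), (70.63133239746094, 35.747867584228516), 20.933929443359375) 58.80332217114865
base 5068 ((497.69354248046875, 339.4454345703125), (99.59754180908203, 70.23989868164062), 21.00775146484375) 10.854465498013994
```

View pics/w3.png

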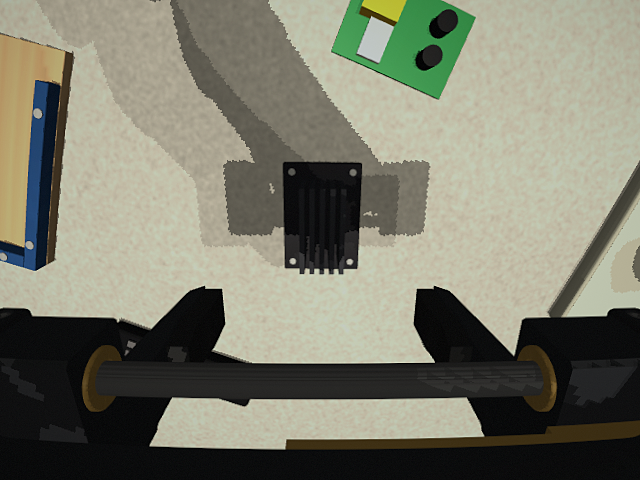

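The wrist view shows the heatsink squarely between the fingers, base corners at (285,163) and (360,268). It measures (497.5, 339.5) mm at yaw 21.0°, and the sizes match.

Emit:
step_arm([
  [[0,0.3,-2],[0,0,-0.4]],
  [[0,0,-2],[0,0,0]],
  [[0,0,-2],[0,0,0]],
  [[0,0,-2],[0,0,0]],
  [[0,0,-2],[0,0,0]],
  [[0,0,-2],[0,0,0]],
  [[0,0,-2],[0,0,0]],
  [[0,0,-1.5],[0,0,0]],
  [[0,0,-0.7],[0,0,0]],
  [[0,0,0],[0,0,0]],
])

```text
clock: 11.3
tool_pos: [0.4969, 0.341, 0.0185]
eef_rot: [-0.183, 0.983, -0.0, -0.001]
contact_force: [-0.4, -0.9, -0.0]
opening: 1.0
finger_force: 0.0
```

Emit:
step_arm([
  [[0,0,0],[0,0,0]],
  [[0,0,0],[0,0,0]],
  [[0,0,0],[0,0,0]],
  [[0,0,0],[0,0,0]],
  [[0,0,0],[0,0,0]],
  [[0,0,0],[0,0,0]],
  [[0,0,0],[0,0,0]],
  [[0,0,0],[0,0,0]],
  [[0,0,0],[0,0,0]],
  [[0,0,0],[0,0,0]],
], fingers=0, grip_force=50)

```text
clock: 12.3
tool_pos: [0.4973, 0.3412, 0.0193]
eef_rot: [-0.183, 0.983, -0.001, 0.0]
contact_force: [0.5, -2.8, 2.7]
opening: 0.401
finger_force: 50.0
```

Emit:
step_arm([
  [[0,0,1],[0,0,0]],
  [[0,0,2],[0,0,0]],
  [[0,0,2],[0,0,0]],
  [[0,0,2],[0,0,0]],
  [[0.5,-2,0],[0,0,-2]],
  [[0.5,-3,0],[0,0,-2]],
  [[0.5,-3,0],[0,0,-2]],
  [[0.5,-3,0],[0,0,-2]],
  [[0.5,-3,0],[0,0,-2]],
  [[0.5,-3,0],[0,0,-2]],
])

```text
clock: 13.3
tool_pos: [0.5265, 0.1693, 0.0886]
eef_rot: [-0.078, 0.997, -0.0, -0.001]
contact_force: [0.0, 0.2, -3.7]
opening: 0.401
finger_force: 50.0
```

Emit:
step_arm([
  [[0.8,-3,0],[0,0,-2]],
  [[0.8,-3,0],[0,0,-2]],
  [[0.8,-3,0],[0,0,-0.4]],
  [[0.8,-2.5,0],[0,0,0]],
  [[0.8,-1.5,0],[0,0,0]],
  [[0.6,0,0],[0,0,0]],
  [[0,0,0],[0,0,0]],
  [[0,0,0],[0,0,0]],
  [[0,0,0],[0,0,0]],
  [[0,0,0],[0,0,0]],
])

```text
clock: 14.3
tool_pos: [0.5725, 0.0431, 0.0892]
eef_rot: [-0.042, 0.999, 0.0, -0.0]
contact_force: [-0.7, 0.1, -2.8]
opening: 0.402
finger_force: 50.0
```

```bash
python3 - <<'E'
from h import *
from scipy.spatial.transform import Rotation as Ro
s=r.get_state(); print(s["tool_pos"],s["contact_force"],s["opening"],s["clock"]); y=Ro.from_quat(s["eef_rot"]).as_matrix()[:,1]; print("yaw",np.degrees(np.arctan2(y[1],y[0]))-90)
im,W=snap("wrist","w4"); X=W*1000
m=(np.abs(X[...,0]-573)<90)&(np.abs(X[...,1]-41)<90)
for n,lo,hi in(("fins",120,135),("base",72,90)):
    k=m&(X[...,2]>lo)&(X[...,2]<hi)&(im.max(2)<90); P=X[k]; print(n,k.sum(),cv2.minAreaRect(P[:,:2].astype(np.float32)),np.median(P[:,2]))
E
```

```text
[0.57247532 0.04306787 0.08922806] [-0.695241    0.13701915 -2.76403542] 0.4019690184406626 14.3
yaw 4.833240036773418
fins 11444 ((571.6278076171875, 43.4958610534668), (71.29092407226562, 68.58317565917969), 5.227326393127441) 128.71105814786603
base 11175 ((565.6857299804688, 43.25082778930664), (88.81340026855469, 70.00447082519531), 4.871957778930664) 80.79238796361047
```

View pics/w4.png

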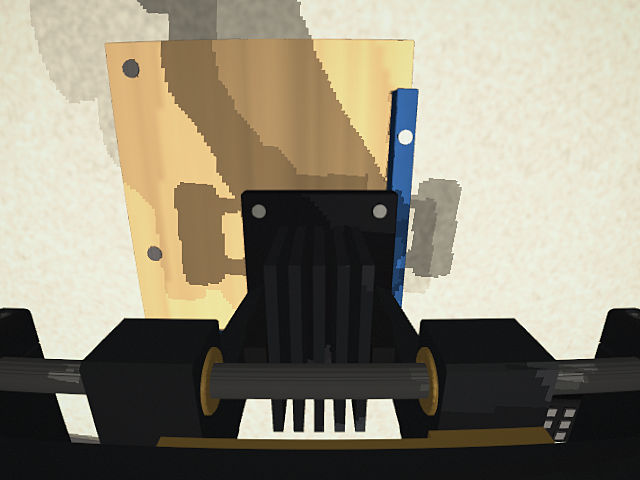

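The wrist view shows the heatsink held straight, with its base edge at (243–397, 190) and the long fence about 8 mm to its right. The offset is close to what I planned. Lowering now.

Emit:
step_arm([
  [[0,0,-1],[0,0,0]],
  [[0,0,-1],[0,0,0]],
  [[0,0,-1],[0,0,0]],
  [[0,0,-1],[0,0,0]],
  [[0,0,-1],[0,0,0]],
  [[0,0,-0.5],[0,0,0]],
  [[0,0,-0.1],[0,0,0]],
  [[0,0,-0.1],[0,0,0]],
  [[0,0,0],[0,0,0]],
  [[0,0,0],[0,0,0]],
])

```text
clock: 15.35
tool_pos: [0.5733, 0.0419, 0.0326]
eef_rot: [-0.041, 0.999, 0.0, 0.0]
contact_force: [0.3, -0.1, -2.7]
opening: 0.407
finger_force: 50.0
```

Emit:
step_arm([
  [[0,0,-0.05],[0,0,0]],
  [[0,0,-0.05],[0,0,0]],
  [[0,0,0],[0,0,0]],
  [[0,0,0],[0,0,0]],
  [[0,0,0],[0,0,0]],
  [[0,0,0],[0,0,0]],
  [[0,0,0],[0,0,0]],
  [[0,0,0],[0,0,0]],
  [[0,0,0],[0,0,0]],
  [[0,0,0],[0,0,0]],
])

```text
clock: 16.35
tool_pos: [0.5731, 0.0419, 0.0313]
eef_rot: [-0.041, 0.999, 0.0, 0.0]
contact_force: [0.5, 0.2, -0.4]
opening: 0.402
finger_force: 50.0
```

Emit:
step_arm([
  [[0.1,0.1,0],[0,0,0]],
  [[0.1,0.1,0],[0,0,0]],
  [[0.1,0.1,0],[0,0,0]],
  [[0.1,0.1,0],[0,0,0]],
  [[0.1,0.1,0],[0,0,0]],
  [[0.1,0.1,0],[0,0,0]],
  [[0.1,0.1,0],[0,0,0]],
  [[0,0,0],[0,0,0]],
  [[0,0,0],[0,0,0]],
  [[0,0,0],[0,0,0]],
])

```text
clock: 17.35
tool_pos: [0.5803, 0.0491, 0.0313]
eef_rot: [-0.041, 0.999, 0.0, 0.0]
contact_force: [-1.2, 0.1, 2.3]
opening: 0.405
finger_force: 50.0
```

Emit:
step_arm([
  [[0,0.05,0],[0,0,0]],
  [[0,0.05,0],[0,0,0]],
  [[0,0.05,0],[0,0,0]],
  [[0,0.05,0],[0,0,0]],
  [[0,0,0],[0,0,0]],
  [[0,0,0],[0,0,0]],
  [[0,0,0],[0,0,0]],
  [[0,0,0],[0,0,0]],
  [[0,0,0],[0,0,0]],
  [[0,0,0],[0,0,0]],
])

```text
clock: 18.35
tool_pos: [0.5803, 0.0509, 0.0313]
eef_rot: [-0.041, 0.999, 0.0, 0.0]
contact_force: [0.7, -3.3, 2.3]
opening: 0.402
finger_force: 50.0
```

Contact with the long fence is starting. Now push in x.

Emit:
step_arm([
  [[0.05,0,0],[0,0,0]],
  [[0.05,0,0],[0,0,0]],
  [[0.05,0,0],[0,0,0]],
  [[0.05,0,0],[0,0,0]],
  [[0.05,0,0],[0,0,0]],
  [[0.05,0,0],[0,0,0]],
  [[0,0,0],[0,0,0]],
  [[0,0,0],[0,0,0]],
  [[0,0,0],[0,0,0]],
  [[0,0,0],[0,0,0]],
])

```text
clock: 19.35
tool_pos: [0.5803, 0.0508, 0.0313]
eef_rot: [-0.041, 0.999, -0.0, -0.002]
contact_force: [-5.4, -2.4, 8.7]
opening: 0.405
finger_force: 50.0
```

Emit:
step_arm([
  [[0.05,0.05,0],[0,0,0]],
  [[0.05,0.05,0],[0,0,0]],
  [[0.05,0.05,0],[0,0,0]],
  [[0.05,0.05,0],[0,0,0]],
  [[0.05,0.05,0],[0,0,0]],
  [[0.05,0.05,0],[0,0,0]],
  [[0,0,0],[0,0,0]],
  [[0,0,0],[0,0,0]],
  [[0,0,0],[0,0,0]],
  [[0,0,0],[0,0,0]],
])

```text
clock: 20.35
tool_pos: [0.5803, 0.0509, 0.0313]
eef_rot: [-0.041, 0.999, -0.003, -0.005]
contact_force: [-11.4, -8.5, 16.3]
opening: 0.405
finger_force: 50.0
```

```bash
python3 - <<'E'
from h import *
from scipy.spatial.transform import Rotation as Ro
s=r.get_state(); print(s["tool_pos"],s["contact_force"],s["moment"],s["clock"]); M=Ro.from_quat(s["eef_rot"]).as_matrix(); y=M[:,1]; print("yaw",np.degrees(np.arctan2(y[1],y[0]))-90,"z",M[:,2])
im,W=snap("wrist","w5"); X=W*1000
snap("scene","scene2")
th=np.radians(4.72);R=np.array([[np.cos(th),-np.sin(th)],[np.sin(th),np.cos(th)]])
L=X.copy(); L[...,:2]=(X[...,:2]-np.array([548.2,5.9]))@R
v,u=np.mgrid[0:480,0:640]
k=(L[...,2]>17)&(L[...,2]<26)&(im.max(2)<90)&(L[...,0]>-40)&(L[...,0]<90)&(L[...,1]>-10)&(L[...,1]<95)
P=L[k]; print(k.sum(),"jig frame pct",np.percentile(P,[1,50,99],axis=0)); print(cv2.minAreaRect(P[:,:2].astype(np.float32)))
S=cv2.imread("pics/scene2.png")[215:305,240:360]; cv2.imwrite("pics/s2crop.png",cv2.resize(S,None,fx=6,fy=6,interpolation=cv2.INTER_CUBIC))
E
```

```text
[0.58033621 0.05085176 0.03128721] [-11.42518813  -8.47698883  16.25031128] [-1.20109879e+00  1.92423185e+00  4.77398600e-04] 20.35
yaw 4.678616672936812 z [-0.01064692 -0.00590945 -0.99992586]
10929 jig frame pct [[-2.99198643e+01  8.74541901e+00  1.84733285e+01]
 [-6.07520619e-02  4.56613584e+01  2.29066708e+01]
 [ 6.75214222e+01  7.80708467e+01  2.52602498e+01]]
((16.83063507080078, 43.23650360107422), (112.95972442626953, 70.62983703613281), 0.1678617149591446)
```

View pics/s2crop.png

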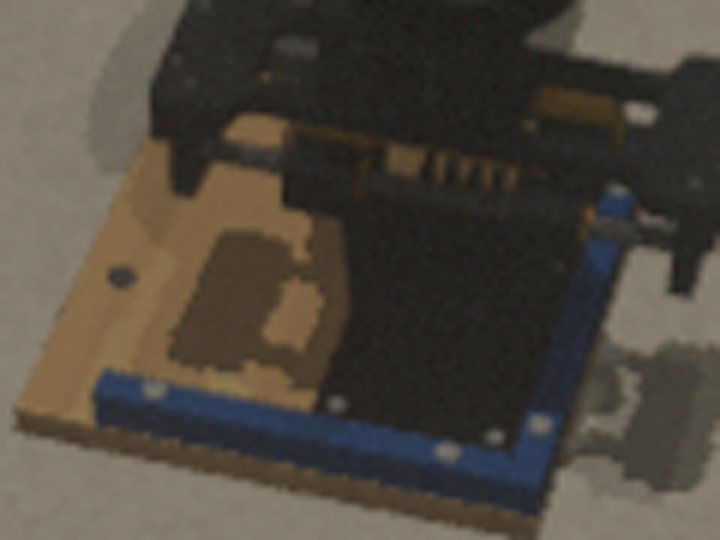

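View pics/w5.png

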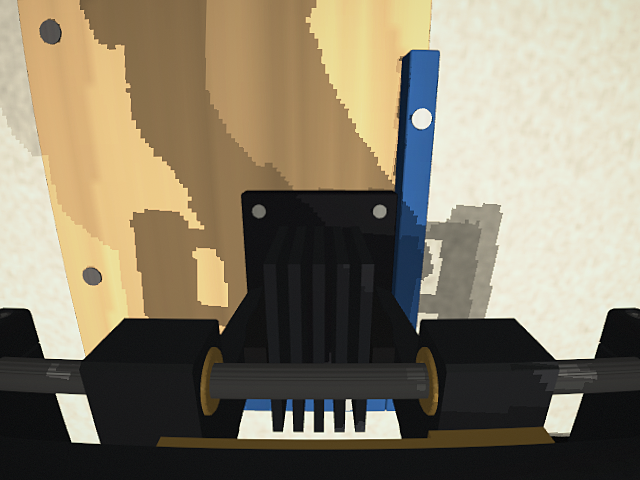

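The scene crop shows the heatsink seated along both fences, with its corner at (505,440) tight in the jig corner. The wrist view shows its right edge against the long fence. I'll ease off the down-force and push a little more sideways so friction can't be carrying the load.

Emit:
step_arm([
  [[0.05,0.1,0.03],[0,0,0]],
  [[0.05,0.1,0.03],[0,0,0]],
  [[0.05,0.05,0.02],[0,0,0]],
  [[0,0,0],[0,0,0]],
  [[0,0,0],[0,0,0]],
  [[0,0,0],[0,0,0]],
  [[0,0,0],[0,0,0]],
  [[0,0,0],[0,0,0]],
  [[0,0,0],[0,0,0]],
  [[0,0,0],[0,0,0]],
])

```text
clock: 21.45
tool_pos: [0.5804, 0.051, 0.0315]
eef_rot: [-0.04, 0.999, -0.004, -0.007]
contact_force: [-12.2, -11.6, 14.6]
opening: 0.403
finger_force: 50.0
```

Emit:
step_arm([
  [[0.05,0.05,0.05],[0,0,0]],
  [[0.05,0.05,0.05],[0,0,0]],
  [[0.05,0.05,0],[0,0,0]],
  [[0,0,0],[0,0,0]],
  [[0,0,0],[0,0,0]],
  [[0,0,0],[0,0,0]],
  [[0,0,0],[0,0,0]],
  [[0,0,0],[0,0,0]],
  [[0,0,0],[0,0,0]],
  [[0,0,0],[0,0,0]],
])

```text
clock: 22.45
tool_pos: [0.5824, 0.0512, 0.0318]
eef_rot: [-0.04, 0.999, -0.005, -0.007]
contact_force: [-9.8, -10.4, 8.7]
opening: 0.408
finger_force: 50.0
```

x jumped 2 mm as the down-force dropped, so friction had been holding the heatsink short of the short fence. I'll keep easing z and pushing x.

Emit:
step_arm([
  [[0.05,0,0.05],[0,0,0]],
  [[0.05,0,0.05],[0,0,0]],
  [[0.05,0,0],[0,0,0]],
  [[0.05,0,0],[0,0,0]],
  [[0,0,0],[0,0,0]],
  [[0,0,0],[0,0,0]],
  [[0,0,0],[0,0,0]],
  [[0,0,0],[0,0,0]],
  [[0,0,0],[0,0,0]],
  [[0,0,0],[0,0,0]],
])

```text
clock: 23.45
tool_pos: [0.5831, 0.0513, 0.0321]
eef_rot: [-0.04, 0.999, -0.005, -0.008]
contact_force: [-9.8, -10.7, 4.3]
opening: 0.405
finger_force: 50.0
```

Emit:
step_arm([
  [[0.05,0,0],[0,0,0]],
  [[0.05,0,0],[0,0,0]],
  [[0.05,0,0],[0,0,0]],
  [[0.05,0,0],[0,0,0]],
  [[0,0,0],[0,0,0]],
  [[0,0,0],[0,0,0]],
  [[0,0,0],[0,0,0]],
  [[0,0,0],[0,0,0]],
  [[0,0,0],[0,0,0]],
  [[0,0,0],[0,0,0]],
])

```text
clock: 24.45
tool_pos: [0.5831, 0.0513, 0.032]
eef_rot: [-0.04, 0.999, -0.006, -0.01]
contact_force: [-14.5, -12.0, 8.6]
opening: 0.405
finger_force: 50.0
```

Emit:
step_arm([
  [[0.05,0,0.05],[0,0,0]],
  [[0.05,0,0.05],[0,0,0]],
  [[0,0,0.03],[0,0,0]],
  [[0,0,0],[0,0,0]],
  [[0,0,0],[0,0,0]],
  [[0,0,0],[0,0,0]],
  [[0,0,0],[0,0,0]],
  [[0,0,0],[0,0,0]],
  [[0,0,0],[0,0,0]],
  [[0,0,0],[0,0,0]],
])

```text
clock: 25.45
tool_pos: [0.5832, 0.0513, 0.0323]
eef_rot: [-0.04, 0.999, -0.005, -0.011]
contact_force: [-14.5, -10.3, 2.6]
opening: 0.401
finger_force: 50.0
```

```bash
python3 - <<'E'
from h import *
im,W=snap("wrist","w6")
th=np.radians(4.72);R=np.array([[np.cos(th),-np.sin(th)],[np.sin(th),np.cos(th)]])
for n in("w5","w6"):
    d=np.load(f"pics/{n}.npz"); im,X=d["im"],d["W"]*1000
    L=X.copy(); L[...,:2]=(X[...,:2]-np.array([548.2,5.9]))@R
    v,u=np.mgrid[0:480,0:640]
    k=(L[...,2]>16)&(L[...,2]<27)&(u>246)&(u<395)&(v>180)&(v<235)
    P=L[k]; print(n,k.sum(),"far base edge x, y range",np.percentile(P[:,0],[0.5,2,5]),np.percentile(P[:,1],[.5,99.5]),"base z",np.median(P[:,2]))
    f=(L[...,2]>63)&(L[...,2]<75)&(u>262)&(u<375)&(v>150)&(v<360); Q=L[f]; print(" fins x",np.percentile(Q[:,0],[1,99]),"y",np.percentile(Q[:,1],[1,99]),"z",np.median(Q[:,2]),np.polyfit(Q[:,0],Q[:,2],1)[0])
s=r.get_state();print(s["tool_pos"],s["contact_force"],np.abs(s["qd"]).max())
E
```

```text
w5 6199 far base edge x, y range [-15.18307362 -15.09544894 -14.92452741] [10.6305113  76.59374766] base z 22.894879401578255
 fins x [-0.20561853 36.70942938] y [24.91097569 61.47866747] z 70.8120866274132 0.020904841053846362
w6 6293 far base edge x, y range [-12.69514756 -12.6071947  -12.48104671] [10.85427071 76.76496883] base z 24.61908024007762
 fins x [ 3.1417267  40.25353568] y [24.95974447 62.18849821] z 72.0969600728791 0.011031832941118574
[0.58320488 0.05129874 0.03237875] [-14.47169246 -10.21982652   3.03568838] 0.0021082393733745167
```

The heatsink's far edge is now at jig x of about -12.6 mm, against -12 ideal. x holds at 583.2 mm with a 14.5 N push and little down-force, so both fences bear. The tool leans about 1.2°, so I'll take that out for flatness.

Emit:
step_arm([
  [[0,0,0],[0.1,-0.2,0]],
  [[0,0,0],[0.1,-0.2,0]],
  [[0,0,0],[0.1,-0.2,0]],
  [[0,0,0],[0.1,-0.2,0]],
  [[0,0,0],[0,0,0]],
  [[0,0,0],[0,0,0]],
  [[0,0,0],[0,0,0]],
  [[0,0,0],[0,0,0]],
  [[0,0,0],[0,0,0]],
  [[0,0,0],[0,0,0]],
])

```text
clock: 26.5
tool_pos: [0.5833, 0.0512, 0.0322]
eef_rot: [-0.04, 0.999, -0.002, -0.004]
contact_force: [-12.8, -10.7, 2.2]
opening: 0.406
finger_force: 50.0
```

Emit:
step_arm([
  [[0.03,0.03,-0.03],[0,0,0]],
  [[0.03,0,-0.03],[0,0,0]],
  [[0,0,0],[0,0,0]],
  [[0,0,0],[0,0,0]],
  [[0,0,0],[0,0,0]],
  [[0,0,0],[0,0,0]],
  [[0,0,0],[0,0,0]],
  [[0,0,0],[0,0,0]],
  [[0,0,0],[0,0,0]],
  [[0,0,0],[0,0,0]],
])

```text
clock: 27.5
tool_pos: [0.5832, 0.0512, 0.032]
eef_rot: [-0.04, 0.999, -0.003, -0.005]
contact_force: [-15.5, -10.5, 6.9]
opening: 0.403
finger_force: 50.0
```

```bash
python3 - <<'E'
from h import *
s=r.get_state();print(s["tool_pos"],s["contact_force"],s["eef_rot"],np.abs(s["qd"]).max())
print(r.finish_job())
E
```

```text
[0.58322756 0.05123978 0.03199676] [-15.53282313 -10.51938689   6.88381066] [-0.0402049   0.99917706 -0.00269471 -0.00463777] 0.0013003617911799385
the job is handed in; nothing more can be done
None
```

I handed the job in at 27.5 s with the jar upright in the red tray and the heatsink held flat in the jig corner, pushed with about 15 N towards the short fence and 10 N towards the long one (some of it taken by friction); no verdict came back.

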